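Fit the long tube block to the block shaker and lock it with the gated lever

TASK

Change the block of the block shaker: lift the long tube block (the one with six wide holes) out of the caddy by its ends, stand it upright on the open worktop, let go and take it again by its long sides, because the shaker's jaws leave no room at the ends. Set it flat and square between the two jaws, holes up and long way from jaw to jaw, and let go while the lever is still in its front (open) notch. Then draw the lever sideways out of that notch, throw it back to the middle notch, marked with the long bar, and let it spring fully home so that the jaws grip the block; leave the short block in its slot and the amber bottle and the capped tube where they are.

Things in the scene. Friction and masses are not known exactly. Their poses are not given: they have to be found in the camera images.
- long_block: the wanted tube block: plain aluminium, 66 (x) x 44 (y) x 50 (z) mm, 0.32 kg, six wide holes (16.5 mm, 3 x 2) in its top. Origin at the centre of its underside, x along its length. In the caddy its long sides are hidden between 56 mm high walls, only its ends (66 mm apart) can be gripped; either slot can hold it.
- short_block: the other tube block: same aluminium, 52 (x) x 44 (y) x 50 (z) mm, twelve small holes (8.5 mm, 4 x 3). Same axes. Stays in its slot.
- block_caddy: fixed grey caddy, base 88 (x) x 128 (y) x 8 mm; three walls along x, 62 long, 6 thick, at y = -58, 0, +58 mm, tops at z = 63 mm, make two slots centred at y = -29 and +29 mm. A lip 3.5 mm over the slot floor (z = 8 mm) runs along each end at x = +-40 mm. Origin at the centre of its underside; the blocks' length lies along its x.
- block_shaker: fixed white block shaker, 200 (x) x 250 (y) x 76 mm; origin under its centre, front with screen faces -x. At y = +50 a plate (top z = 82 mm) with a fixed rear jaw (face x = +35 mm, 48 wide) and a sliding front jaw (open: face x = -44 mm, 44 wide, foot 82 wide); both reach z = 140 mm, taller than a block. Lever at y = -75 mm in a steel gate plate (top z = 90 mm).
- clamp_bed (a point): point on the carrier plate's top midway between the open jaws (79 mm apart) and on their centre line; axes as the shaker's, x runs from front jaw to rear jaw. A clamped long block's origin ends about 7 mm towards +x from here, pushed against the rear jaw.
- clamp_pad: sprung rubber pad (40 wide x 50 mm high) on the face of the sliding front jaw; moves with the lever, 42 mm per rad, and can give way 6 mm. Origin at the middle of its pressing face.
- lock_lever (a joint): swing of the lever about the shaker's y axis (rad): 0 = front notch, leaning 0.40 rad towards the front, jaws open; 0.40 = upright, middle notch, marked with the long bar, long block clamped; 0.80 = leaning 0.40 rad back, rear notch (short bar, for short blocks). Stays by friction where it is left.
- lever_side (a joint): sideways lean of the lever (rad): 0 = home in a notch (sprung towards it, 2 to 4 N at the knob); 0.24 = leaning to the shaker's -y, in the middle of the channel that joins the notches (12 mm wide); it leaves a notch only above about 0.20.
- lever_knob (a point): centre of the black ball knob, 28 mm diameter, on top of the 8 mm lever stick, 140 mm from the pivot. Moves with the lever.
- lever_pivot (a point): the point about which the lever swings and leans, inside the housing; axes as the shaker's. Knob = pivot + Ry(lock_lever - 0.40) Rx(lever_side) (0, 0, 140 mm).
- marked_notch (a point): where the knob's centre is when the lever is home in the middle notch with the long-bar mark (140 mm straight above the pivot); the notch is 12 mm wide at the gate plate, 62 mm above the pivot, for the 8 mm stick. Axes as the shaker's.
- amber_bottle: standing amber bottle with black cap, 60 mm diameter, 135 mm high; bystander. Origin under its centre.
- capped_tube: 50 ml tube with blue cap lying on the worktop, 117 mm long, 34 mm thick, along its own y; bystander. Origin under its middle.
Mind the look-alikes: they are no part of the job. Leave any blue or turquoise look-alike of the long_block alone. Leave any blue look-alike of the block_caddy alone.

How it is judged:
By the outcome, as a careful person would: the job done as asked, in the order asked, and still so for the second after the job is handed in, with the robot touching nothing.
It also fails if it takes over 64 s, if anything falls off the work surface, if the arm or the gripper's body presses on something with over 40 N, if the wrist force passes 120 N, or if a joint passes its speed limit or range.

ROBOT

A 6-joint arm with a two-finger parallel gripper is mounted at the origin on a cart in front of the work surface, level with it; the furniture and walls round the work are solid. World frame = base frame: x ahead of the robot, y to its left, z up, the work surface at z = 0. Lengths are in mm, angles in degrees, forces in N, time in s.
With the tool pointing down it reaches from about 275 to 725 mm from the base axis. Payload 5.6 kg.
Tool frame: the origin (TCP) lies at the very end of the fingers, on their centre line; the grasp point (between the pads) lies 19 mm behind it; z points along the fingers, y is the line along which they close (so a half turn about z gives the same grasp; the last joint's range is limited). The gripper opens to 85 mm and grips with 20 to 120 N. Pads are 22 mm wide; open, the fingers measure 114 mm over their backs; the gripper's body (76 mm by 85 mm) begins 54 mm behind the grasp point. The pads swing forward as they close: fully open they stand 13 mm farther back than shut.
Start: joints at [93.541, 14.616, 6.199, 0, -81.583, -16.306], TCP at [121.501, 536.405, 201.083] pointing down, gripper open.
Joint ranges: [-168.99, 168.99], [-69.2, 112.95], [-62.41, 85.93], [-164.36, 98.24], [-168.68, -3.75], [-174.98, 174.98]. Speed limits (degrees/s): [147.25, 147.25, 180, 180, 180, 180].

INTERFACE

Orientations are given as [roll, pitch, yaw] about the fixed x, y, z axes, in that order (R = Rz(yaw) Ry(pitch) Rx(roll)).
In Python, from bench import r, vision gives the robot as it stands.
- The arm moves only by the shell command python3 -m jog 'ROWS' [FORCE]. ROWS is a JSON object of lists of equal length, an entry for each row: "delta_rot": the turn, a rotation vector about the tool's x, y, z as a fraction of full scale, a list of three; "dp": the shift along the tool's x, y, z as a fraction of full scale, a list of three; "fingers": the opening, from -1 (shut) to 1 (fully open). In form: {"delta_rot": [[rx, ry, rz], ...], "dp": [[tx, ty, tz], ...], "fingers": [fingers, ...]}. A call has 1 to 20 rows; each row shifts and turns the commanded pose from where the row before left it, along the tool's axes as they then stand; what a row does not reach is not made up. Full scale, the value 1, is 1 m for a shift and pi/4 rad for a turn. A row lasts 1/8 s, in which the tool goes at most 62.5 mm and 10.7 degrees, less where a joint would pass 70% of its speed; a pose out of reach is approached as far as the arm can. A call with a number of a shift or a turn outside -1 to 1 is refused whole. A call with a gripper value outside its range is refused whole. The fingers move at their own pace and stop on an object; FORCE is the grip in N (left out, the last holds). Time passes only in rows, so rows that do not move let the fingers close. It gives the time, the measured TCP pose, the force, the opening and the grip force at its end, in the units of the state.
- r.read_state(): the state, without advancing time (a new reading comes with each control period).
- vision.capture(name): name is "scene" or "top"; returns the picture (400x640x3 uint8, red, green, blue); there is no depth.
- vision.get_calibration(name): a dict with "fx", "fy", "cx", "cy" (pixels), "distortion" ([k1, k2, p1, p2, k3] as OpenCV has them; the pictures are not rectified), "R" (3x3) and "t" (3): a world point X has camera coordinates R X + t. Camera axes: x right, y down, z forward; pixel columns grow to the right and rows downward; lengths in mm; the calibration is good to about 2 mm. A picture is of the moment at which its call begins. get_calibration takes no time and is no camera call.
- r.job_done(): hands the job in; it is judged then, once.
The state is a dict: "t": time; "q": joint angles; "dq": joint speeds; "joint_efforts": joint torques, N m; "tcp_pos": TCP position; "ee_rot": TCP orientation; "ft_force": force on the tool from outside, world axes, zero at the start; "torque": the same for the moment, N m; "finger_gap": finger opening in mm; "grasp_force": force on a finger pad.
Only numpy, scipy, OpenCV 4.12 (cv2) and the standard library are available. Lean on these libraries where they do the work, as an engineer would, in place of code of your own. Each camera call takes 0.05 s, during which the arm holds its last target. There are 200 camera calls.

## Working session

There is one attempt and no reset: what is moved stays moved. The work goes in short steps, Python scripts to look and compute and a shell command to move; the robot and the scene stay as the last step left them, time stands still between calls to the robot, and variables do not carry over. Pictures are saved under pics/ and viewed, at most 10 in all, crops included, and the job is handed in when it is done.

```bash
ls; mkdir -p pics; python3 - <<'E'
from bench import r, vision
import cv2
s=r.read_state(); print({k:s[k] for k in('t','tcp_pos','ee_rot','finger_gap','ft_force')})
for n in('scene','top'):
    c=vision.get_calibration(n); print(n,c)
    cv2.imwrite(f'pics/{n}0.png',vision.capture(n)[:,:,::-1])
E
```

```text
pics
{'t': 0.0, 'tcp_pos': array([121.34586061, 535.85539368, 200.18567334]), 'ee_rot': array([ 1.79887851e+02, -3.95527141e-03, -1.27709823e+01]), 'finger_gap': 85.13771747061149, 'ft_force': array([-0.01589299,  0.26705466,  0.12565906])}
scene {'fx': 479.5404022900294, 'fy': 479.5404022900294, 'cx': 325.863794593021, 'cy': 209.75943347078848, 'distortion': array([-0.09075438,  0.        ,  0.        ,  0.        ,  0.        ]), 'R': array([[ 0.61095137, -0.79159812,  0.0105276 ],
       [-0.34102429, -0.27515521, -0.89888378],
       [ 0.71445143,  0.54558411, -0.43806064]]), 't': array([-465.02719956,  212.48298477, 1030.51197469])}
top {'fx': 389.8965768914552, 'fy': 389.8965768914552, 'cx': 320.6145355368, 'cy': 201.12964366327324, 'distortion': array([-0.02476149,  0.        ,  0.        ,  0.        ,  0.        ]), 'R': array([[-2.23568417e-04, -9.99870419e-01,  1.60964469e-02],
       [-9.95634025e-01, -1.27992050e-03, -9.33340742e-02],
       [ 9.33425820e-02, -1.60470368e-02, -9.95504724e-01]]), 't': array([-225.93547138,  500.71383504, 1114.82162255])}
```

View pics/scene0.png

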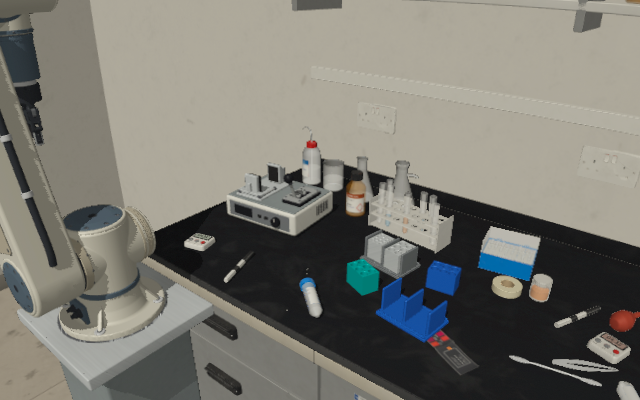

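View pics/top0.png

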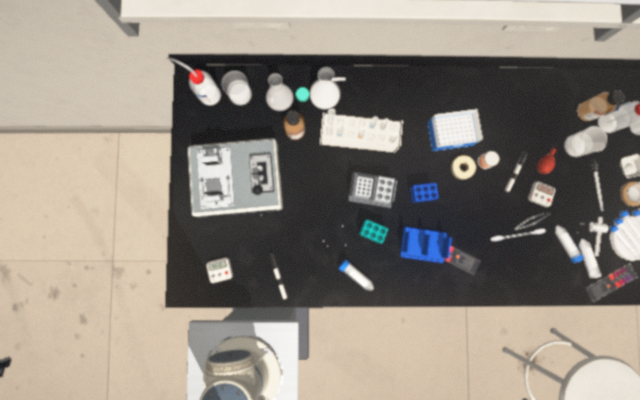

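The long block (3x2 wide holes) is in the caddy's right slot at top (384,188), and the short one is in the left slot. The shaker is at top (236,177), with its lever at about (258,180). Next I'll look at enlarged crops.

```bash
python3 - <<'E'
import cv2,numpy as np
def crop(n,x0,y0,w,h,s):
    im=cv2.imread(f'pics/{n}0.png')[y0:y0+h,x0:x0+w]
    im=cv2.resize(im,None,fx=s,fy=s,interpolation=cv2.INTER_CUBIC)
    for k in range(0,w,10): cv2.putText(im,str(x0+k),(k*s,8),0,.3,(0,0,255),1); cv2.line(im,(k*s,9),(k*s,14),(0,0,255),1)
    for k in range(10,h,10): cv2.putText(im,str(y0+k),(0,k*s+4),0,.3,(0,0,255),1); cv2.line(im,(20,k*s),(26,k*s),(0,0,255),1)
    return im
a=crop('top',180,130,110,90,7); cv2.imwrite('pics/a.png',a[:,:800])
b=crop('scene',220,150,120,90,6); cv2.imwrite('pics/b.png',b)
c=crop('top',345,165,60,50,6); d=crop('scene',355,222,70,60,6)
H=max(c.shape[0],d.shape[0]); 
f=lambda m:cv2.copyMakeBorder(m,0,H-m.shape[0],0,10,0)
o=np.hstack([f(c),f(d)]);print(o.shape); cv2.imwrite('pics/c.png',o)
E
```

```text
(360, 800, 3)
```

View pics/a.png

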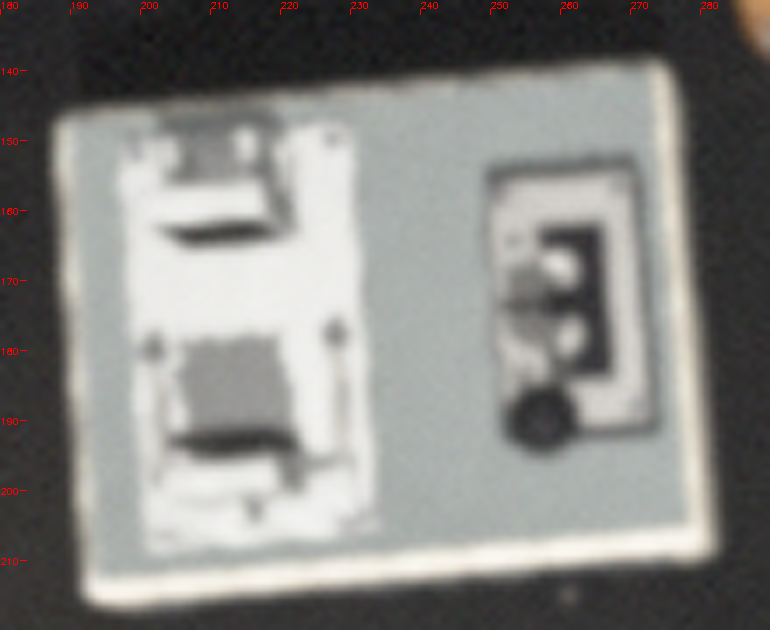

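View pics/b.png

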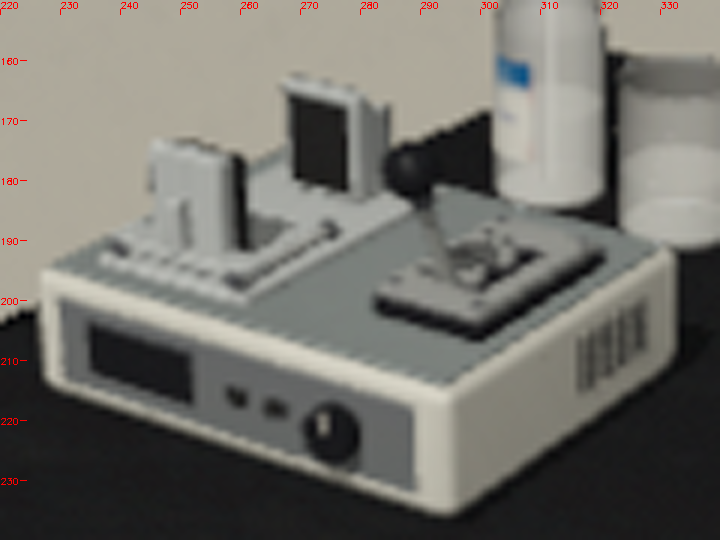

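View pics/c.png

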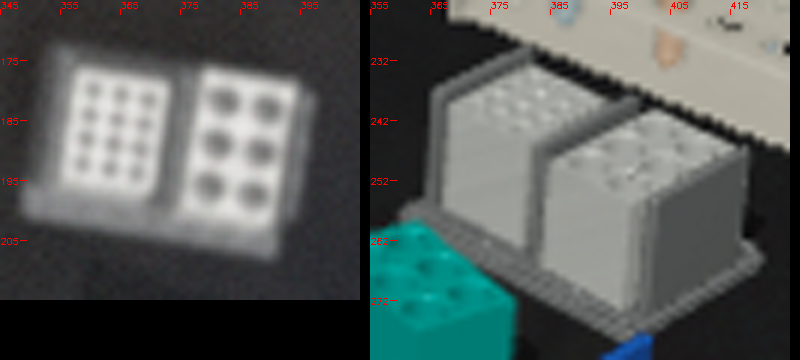

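```bash
cat > h.py <<'E'
import numpy as np, cv2
from scipy.optimize import least_squares
from bench import r, vision
C={n:vision.get_calibration(n) for n in('scene','top')}
def proj(n,X):
    c=C[n];K=np.array([[c['fx'],0,c['cx']],[0,c['fy'],c['cy']],[0,0,1]])
    return cv2.projectPoints(np.float64(X).reshape(-1,1,3),cv2.Rodrigues(c['R'])[0],c['t'],K,c['distortion'])[0][:,0]
def tri(uv):  # dict name->pixel
    f=lambda X:np.concatenate([proj(n,X)[0]-p for n,p in uv.items()])
    s=least_squares(f,[450,0,80.]); return s.x, f(s.x)
def place(p,L):  # p=x,y,yaw(deg)
    a=np.radians(p[2]);R=np.array([[np.cos(a),-np.sin(a),0],[np.sin(a),np.cos(a),0],[0,0,1]])
    return np.atleast_2d(L)@R.T+[p[0],p[1],0]
def fit(feat,p0):  # feat: list of (cam, local, pix)
    f=lambda p:np.concatenate([proj(n,place(p,L))[0]-q for n,L,q in feat])
    s=least_squares(f,p0,loss='soft_l1'); return s.x,f(s.x).reshape(-1,2)
ca=lambda x,y:np.array([180+(x+.5)/7-.5,130+(y+.5)/7-.5])
cb=lambda x,y:np.array([220+(x+.5)/6-.5,150+(y+.5)/6-.5])
cc=lambda x,y:np.array([345+(x+.5)/6-.5,165+(y+.5)/6-.5])
cd=lambda x,y:np.array([355+(x-370+.5)/6-.5,222+(y+.5)/6-.5])
E
python3 - <<'E'
from h import *
np.set_printoptions(precision=1,suppress=True)
for n in C: print(n,'cam',-C[n]['R'].T@C[n]['t'])
print('knob',*tri({'top':ca(540,418),'scene':cb(408,170)}))
print('rearpad mid',*tri({'top':ca(225,224),'scene':cb(319,100)}))
T=[(203,65),(300,82),(275,227),(180,207)];S=[(655,108),(745,150),(635,194),(548,156)]
for t,s in zip(T,S): print('blk',*tri({'top':cc(*t),'scene':cd(*s)}))
L=[(33,22,58),(33,-22,58),(-33,-22,58),(-33,22,58)]
F=[('top',l,cc(*t)) for l,t in zip(L,T)]
print('blk top',*fit(F,[480,-150,0]))
F+=[('scene',l,cd(*t)) for l,t in zip(L,S)]
print('blk both',*fit(F,[480,-150,0]))
G=[('top',(100,125,76),ca(53,119)),('scene',(-100,125,76),cb(42,285)),('scene',(-100,-125,76),cb(455,390)),('scene',(-100,-125,2),cb(450,515)),('scene',(100,-125,76),cb(672,250)),
('top',(35,50,137),ca(225,224)),('scene',(35,50,137),cb(319,100)),('top',(-44,50,137),ca(235,430)),('scene',(-44,30,137),cb(243,157))]
p,e=fit(G,[480,80,0]);print('shaker',p,e)
E
```

```text
scene cam [-379.7 -871.9  647.3]
top cam [ 394.4 -207.4 1160.2]
knob [518.3 -56.4 153.3] [-0.5  0.5  0.7  0. ]
rearpad mid [593.7  68.2 135. ] [-0.9  0.8  1.4  0. ]
blk [ 571.2 -389.6   55.8] [-0.6  0.4  0.6 -0.1]
blk [ 563.2 -436.1   56.1] [-0.5  0.4  0.5 -0.1]
blk [ 493.6 -422.7   63. ] [-0.1  0.1  0.1 -0. ]
blk [ 503.  -377.8   59.5] [-0.3  0.2  0.3 -0. ]
blk top [ 533.6 -407.7  -10.3] [[ 0.4  0.7]
 [-0.7  0.6]
 [-0.2 -1. ]
 [ 0.4 -0.4]]
blk both [ 532.8 -406.5  -11. ] [[ 0.2  0.9]
 [-1.   1. ]
 [-0.8 -0.6]
 [-0.1 -0.3]
 [ 0.9 -0.4]
 [-0.4 -0.6]
 [ 0.2  1.2]
 [ 0.9  0.4]]
shaker [562.7  17.    5.4] [[ 0.4 -0. ]
 [-1.3 -3.1]
 [-0.3  0.6]
 [ 1.   4. ]
 [ 2.7 -1.2]
 [-1.8  1. ]
 [ 0.7 -0.6]
 [-1.3  1. ]
 [ 1.8 -0.6]]
```

```bash
cat > ov.py <<'E'
from h import *
def boxl(x0,x1,y0,y1,z0,z1):
    P=[(x,y,z) for x in(x0,x1) for y in(y0,y1) for z in(z0,z1)]
    return [(a,b) for i,a in enumerate(P) for b in P[i+1:] if sum(u!=v for u,v in zip(a,b))==1]
def draw(n,src,x0,y0,w,h,s,items):
    im=cv2.imread(src)[y0:y0+h,x0:x0+w]; im=cv2.resize(im,None,fx=s,fy=s,interpolation=cv2.INTER_CUBIC)
    for p,lines,col in items:
        for a,b in lines:
            q=((proj(n,place(p,[a,b]))-[x0,y0]+.5)*s-.5)
            cv2.line(im,*[tuple(int(round(v)) for v in k) for k in q],col,1,cv2.LINE_AA)
    return im
SH=boxl(-100,100,-125,125,0,76)
JW=[((35,26,140),(35,74,140)),((35,26,82),(35,74,82)),((35,26,82),(35,26,140)),((35,74,82),(35,74,140)),((-44,28,140),(-44,72,140)),((-44,28,140),(-44,28,82)),((-44,28,82),(-44,72,82)),((-44,72,140),(-44,72,82))]
CAD=boxl(-44,44,-64,64,0,8)
def BL(y): return boxl(-33,33,y-22,y+22,8,58)
E
python3 - <<'E'
from ov import *
np.set_printoptions(precision=2,suppress=True)
G=[('top',(100,125,76),ca(53,119)),('top',(100,-125,76),ca(672,60)),('top',(-100,125,76),ca(86,590)),('scene',(-100,-125,76),cb(455,390)),
('top',(35,50,139),ca(225,222)),('scene',(35,26,140),cb(357,95)),('scene',(35,74,140),cb(286,80)),('scene',(35,26,82),cb(357,196)),('top',(-44,50,137),ca(235,430))]
p,e=fit(G,[560,20,5]);print(p,e)
it=[(p,SH,(0,0,255)),(p,JW,(255,0,255))]
a=draw('top','pics/top0.png',180,130,105,90,5,it); b=draw('scene','pics/scene0.png',222,155,115,90,5,it)
pb=np.array([532.8,-406.5,-10.5]); o=place([0,0,pb[2]],[0,29,0])[0]; pc=np.array([pb[0]+o[0],pb[1]+o[1],pb[2]])
it=[(pc,CAD,(0,255,255)),(pc,BL(-29),(0,0,255)),(pc,BL(29)[:0],(0,0,255))]
c=draw('top','pics/top0.png',345,165,60,50,5,it); d=draw('scene','pics/scene0.png',360,225,65,55,5,it)
o=np.zeros((600,800,3),np.uint8)
a=a[:,:400+0]if 0 else a
o=np.zeros((740,1110,3),np.uint8); o[:450,:525]=a; o[:450,530:1105]=b; o[455:705,:300]=c; o[455:730,530:855]=d
cv2.imwrite('pics/o1.png',cv2.resize(o,(800,533),interpolation=cv2.INTER_AREA))
E
```

```text
[564.75  17.67   5.45] [[ 0.21 -0.72]
 [ 0.02 -0.34]
 [ 0.01  2.44]
 [ 0.08  0.24]
 [-2.27  0.37]
 [ 1.02  0.59]
 [ 0.15 -0.03]
 [ 1.6   1.76]
 [-1.46  0.23]]
```

View pics/o1.png

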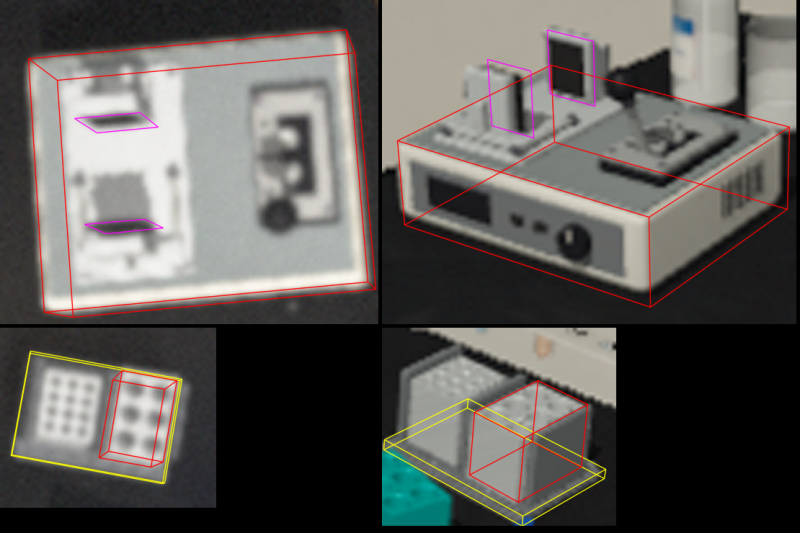

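The overlay fits both views: shaker about (565, 18, yaw 5.4°), long block about (533, -407, yaw -10.5°). The block top triangulates to z≈58 and the knob to z≈153, both as expected. I'll start moving.

```bash
cat > go.py <<'E'
import sys,numpy as np
from bench import r
from scipy.spatial.transform import Rotation as Ro
s=r.read_state(); x,y,z,yaw=map(float,sys.argv[1:5])
R=Ro.from_euler('xyz',s['ee_rot'],degrees=True)
d=R.inv().apply(np.array([x,y,z])-s['tcp_pos'])
T=Ro.from_euler('xyz',[180,0,yaw],degrees=True)
print('dp(first, m)',np.round(d/1000,4),'norm',round(np.linalg.norm(d)/1000,3),'rot/45',np.round(np.degrees((R.inv()*T).as_rotvec())/45,4))
print('t',round(s['t'],2),'q',np.round(s['q'],1),'gap',round(s['finger_gap'],1))
E
python3 -m jog '{"dp":[[0.0339,0.046,-0.002],[0.0339,0.046,-0.002],[0.0339,0.046,-0.002],[0.0339,0.046,-0.002],[0.0339,0.046,-0.002],[0.0339,0.046,-0.002],[0.0339,0.046,-0.002],[0.0339,0.046,-0.002],[0.0339,0.046,-0.002],[0.0339,0.046,-0.002],[0.0339,0.046,0],[0.0339,0.046,0],[0.0339,0.046,0],[0.0339,0.046,0],[0.0339,0.046,0],[0.0339,0.046,0],[0.0339,0.046,0],[0.0339,0.046,0]],"delta_rot":[[0,0,0],[0,0,0],[0,0,0],[0,0,0],[0,0,0],[0,0,0],[0,0,0],[0,0,0],[0,0,0],[0,0,0],[0,0,0],[0,0,0],[0,0,0],[0,0,0],[0,0,0],[0,0,0],[0,0,0],[0,0,0]],"fingers":[1,1,1,1,1,1,1,1,1,1,1,1,1,1,1,1,1,1]}'
python3 -m jog '{"dp":[[0,0,0],[0,0,0],[0,0,0],[0,0,0],[0,0,0],[0,0,0],[0,0,0],[0,0,0],[0,0,0],[0,0,0],[0,0,0]],"delta_rot":[[0,0,0.2],[0,0,0.2],[0,0,0.2],[0,0,0.2],[0,0,0.2],[0,0,0.2],[0,0,0.2],[0,0,0.2],[0,0,0.2],[0,0,0.15],[0,0,0]],"fingers":[1,1,1,1,1,1,1,1,1,1,1]}'
python3 go.py 533 -407 120 -100.5
```

```text
t: 2.35
tcp_pos: [534.0, -407.6, 220.4]
ee_rot: [-180.0, 0.1, -12.8]
ft_force: [0.7, 0.2, 1.1]
finger_gap: 85.0
grasp_force: 0.0
t: 3.72
tcp_pos: [533.5, -405.8, 220.5]
ee_rot: [179.9, 0.0, -100.5]
ft_force: [-0.3, -0.1, 0.7]
finger_gap: 85.5
grasp_force: 0.0
dp(first, m) [0.0013 0.0002 0.1005] norm 0.1 rot/45 [0.0014 0.0006 0.0011]
t 3.73 q [-23.9  29.   30.2  -0.  -91.3  13.5] gap 85.5
```

```bash
python3 -m jog '{"dp":[[0.001,0,0.04],[0,0,0.04],[0,0,0.04],[0,0,0.03],[0,0,0.015],[0,0,0.01],[0,0,0.01],[0,0,0]],"delta_rot":[[0,0,0],[0,0,0],[0,0,0],[0,0,0],[0,0,0],[0,0,0],[0,0,0],[0,0,0]],"fingers":[1,1,1,1,1,1,1,1]}'
python3 go.py 533 -407 18 -100.5
```

```text
t: 4.72
tcp_pos: [533.4, -406.9, 35.8]
ee_rot: [180.0, 0.0, -100.5]
ft_force: [-1.2, -0.3, -1.1]
finger_gap: 85.4
grasp_force: 0.0
dp(first, m) [0.0002 0.0003 0.0178] norm 0.018 rot/45 [ 0.0006  0.0003 -0.    ]
t 4.72 q [-24.   33.1  10.1  -0.  -67.   13.5] gap 85.4
```

Nothing touched on the way down. I'll lower the rest and close gently, then read the forces to see how well it is centred.

```bash
python3 -m jog '{"dp":[[0,0,0.01],[0,0,0.008],[0,0,0],[0,0,0],[0,0,0],[0,0,0],[0,0,0],[0,0,0]],"delta_rot":[[0,0,0],[0,0,0],[0,0,0],[0,0,0],[0,0,0],[0,0,0],[0,0,0],[0,0,0]],"fingers":[1,1,0.6,0.5,0.4,0.4,0.4,0.4]}' 25
python3 go.py 533 -407 120 -100.5
```

```text
t: 5.72
tcp_pos: [533.2, -406.8, 17.9]
ee_rot: [180.0, 0.0, -100.5]
ft_force: [-1.4, 1.0, -1.8]
finger_gap: 64.7
grasp_force: 28.8
dp(first, m) [ 0.0002  0.0003 -0.1021] norm 0.102 rot/45 [ 0.0007  0.0003 -0.0004]
t 5.72 q [-24.   33.9   8.7  -0.  -64.9  13.5] gap 64.7
```

```bash
python3 -m jog '{"dp":[[0,0,0],[0,0,0],[0,0,-0.01],[0,0,-0.015],[0,0,-0.02],[0,0,-0.03],[0,0,-0.035],[0,0,-0.02],[0,0,0]],"delta_rot":[[0,0,0],[0,0,0],[0,0,0],[0,0,0],[0,0,0],[0,0,0],[0,0,0],[0,0,0],[0,0,0]],"fingers":[-1,-1,-1,-1,-1,-1,-1,-1,-1]}' 60
python3 go.py 500 -210 148 -84.5
```

```text
t: 6.85
tcp_pos: [534.6, -407.7, 151.1]
ee_rot: [-179.7, -0.1, -100.5]
ft_force: [0.0, -0.5, -5.0]
finger_gap: 63.3
grasp_force: 66.8
dp(first, m) [-0.188   0.0701  0.0024] norm 0.201 rot/45 [-0.0062 -0.003  -0.3559]
t 6.85 q [-24.   29.4  21.    0.  -81.3  13.5] gap 63.3
```

```bash
python3 -m jog '{"dp":[[-0.02,0.008,0],[-0.032,0.012,0],[-0.032,0.012,0],[-0.032,0.012,0],[-0.032,0.012,0],[-0.025,0.009,0],[-0.015,0.005,0],[0,0,0],[0,0,0],[0,0,0],[0,0,0.03],[0,0,0.035],[0,0,0.03],[0,0,0.02],[0,0,0.01],[0,0,0],[0,0,0]],"delta_rot":[[0,0,0],[0,0,0],[0,0,0],[0,0,0],[0,0,0],[0,0,0],[0,0,0],[0,0,-0.15],[0,0,-0.15],[0,0,-0.056],[0,0,0],[0,0,0],[0,0,0],[0,0,0],[0,0,0],[0,0,0],[0,0,0]],"fingers":[-1,-1,-1,-1,-1,-1,-1,-1,-1,-1,-1,-1,-1,-1,-1,-1,-1]}'
python3 go.py 500 -210 11 -84.5
```

```text
t: 8.98
tcp_pos: [499.8, -209.6, 24.0]
ee_rot: [-179.9, -0.0, -84.5]
ft_force: [0.2, -0.7, -3.4]
finger_gap: 63.3
grasp_force: 67.0
dp(first, m) [ 0.0004 -0.0002  0.013 ] norm 0.013 rot/45 [-0.0022 -0.0009  0.0002]
t 8.97 q [ -6.2  20.6 -12.6   0.  -56.7  11.7] gap 63.3
```

```bash
python3 -m jog '{"dp":[[0,0,0.006],[0,0,0.004],[0,0,0.002],[0,0,0]],"delta_rot":[[0,0,0],[0,0,0],[0,0,0],[0,0,0]],"fingers":[-1,-1,-1,-1]}'
python3 - <<'E'
from ov import *
a=vision.capture('top')[:,:,::-1]; cv2.imwrite('pics/top1.png',a); cv2.imwrite('pics/scene1.png',vision.capture('scene')[:,:,::-1])
E
```

```text
t: 9.48
tcp_pos: [498.8, -209.3, 10.9]
ee_rot: [180.0, 0.0, -84.5]
ft_force: [-0.5, -0.0, -2.8]
finger_gap: 63.2
grasp_force: 66.9
```

```bash
python3 -m jog '{"dp":[[0,0,0.001],[0,0,0.001],[0,0,0]],"delta_rot":[[0,0,0],[0,0,0],[0,0,0]],"fingers":[-1,-1,-1]}'
```

```text
t: 9.95
tcp_pos: [499.3, -209.4, 10.3]
ee_rot: [-179.9, -0.0, -84.5]
ft_force: [-2.1, 1.9, 4.6]
finger_gap: 63.0
grasp_force: 68.2
```

```bash
python3 -m jog '{"dp":[[0,0,0],[0,0,0],[0,0,0],[0,0,0],[0,0,0],[0,0,-0.01],[0,0,-0.03],[0,0,-0.04],[0,0,-0.04],[0,0,0],[0,0,0],[0,0,0],[0,0,0],[0,0,0],[0,0,0],[0,0,0],[0,0,0],[0,0,0],[0,0,0]],"delta_rot":[[0,0,0],[0,0,0],[0,0,0],[0,0,0],[0,0,0],[0,0,0],[0,0,0],[0,0,0],[0,0,0],[0,0,-0.2],[0,0,-0.2],[0,0,-0.2],[0,0,-0.2],[0,0,-0.2],[0,0,-0.2],[0,0,-0.2],[0,0,-0.2],[0,0,-0.2],[0,0,-0.2]],"fingers":[0.7,1,1,1,1,1,1,1,1,1,1,1,1,1,1,1,1,1,1]}' 30
python3 go.py 500 -210 31 5.5
python3 - <<'E'
from ov import *
out=[]
for n in('top','scene'): cv2.imwrite(f'pics/{n}2.png',vision.capture(n)[:,:,::-1])
p=[499.5,-209.5,5.5]; it=[(p,boxl(-33,33,-22,22,0,50),(0,0,255))]
u=proj('top',[p[:2]+[50]])[0].astype(int); v=proj('scene',[p[:2]+[50]])[0].astype(int)
a=draw('top','pics/top2.png',u[0]-32,u[1]-35,64,70,6,it); b=draw('scene','pics/scene2.png',v[0]-32,v[1]-35,64,70,6,it)
cv2.imwrite('pics/o2.png',np.hstack([a,b]))
E
```

```text
t: 12.32
tcp_pos: [499.1, -209.4, 129.9]
ee_rot: [180.0, -0.0, 5.8]
ft_force: [0.7, 0.2, 0.2]
finger_gap: 85.3
grasp_force: 0.0
dp(first, m) [0.0008 0.0007 0.0989] norm 0.099 rot/45 [ 0.0004 -0.001   0.0067]
t 12.32 q [ -6.2  15.4  -3.2   0.  -71.3 102. ] gap 85.3
```

View pics/o2.png

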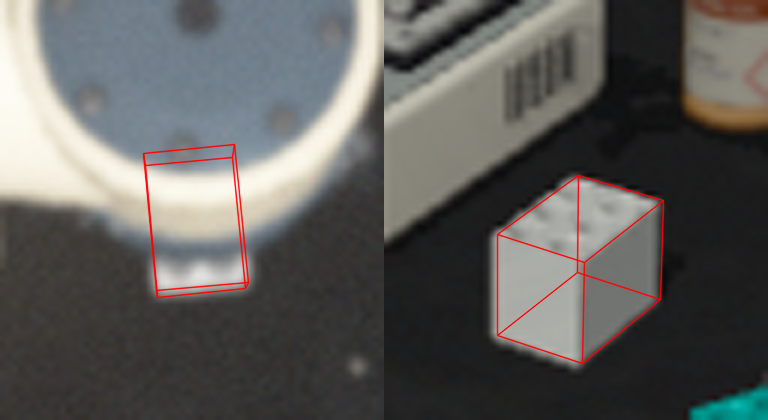

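The block stands upright, within about 1 px of the robot's own position for it (scene crop centre (580,270)). The amber bottle is untouched. Next I'll grip it by its long sides.

```bash
python3 -m jog '{"dp":[[0.001,0.0005,0.03],[0,0,0.03],[0,0,0.03],[0,0,0.012],[0,0,0.01],[0,0,0],[0,0,0],[0,0,0],[0,0,0],[0,0,0],[0,0,0],[0,0,0],[0,0,0]],"delta_rot":[[0,0,0.006],[0,0,0],[0,0,0],[0,0,0],[0,0,0],[0,0,0],[0,0,0],[0,0,0],[0,0,0],[0,0,0],[0,0,0],[0,0,0],[0,0,0]],"fingers":[1,1,1,1,1,1,0.5,0.2,0,-0.3,-1,-1,-1]}' 60
python3 go.py 500 -210 18 5.5
```

```text
t: 14.05
tcp_pos: [502.3, -206.0, 23.7]
ee_rot: [-179.8, -0.4, 5.3]
ft_force: [-12.5, 26.6, 48.2]
finger_gap: 0.4
grasp_force: 21.7
dp(first, m) [-0.0027  0.0038  0.0056] norm 0.007 rot/45 [-0.0037 -0.0094 -0.004 ]
t 14.05 q [ -6.   20.6 -12.5  -0.3 -56.5 101.4] gap 0.4
```

```bash
python3 - <<'E'
from h import *
im=vision.capture('scene')[:,:,::-1]; cv2.imwrite('pics/scene3.png',im); t=vision.capture('top')[:,:,::-1]; cv2.imwrite('pics/top3.png',t)
a=cv2.resize(im[190:310,270:400],None,fx=4.5,fy=4.5,interpolation=cv2.INTER_CUBIC)
cv2.imwrite('pics/o3.png',a)
E
```

```text
(no output)
```

View pics/o3.png

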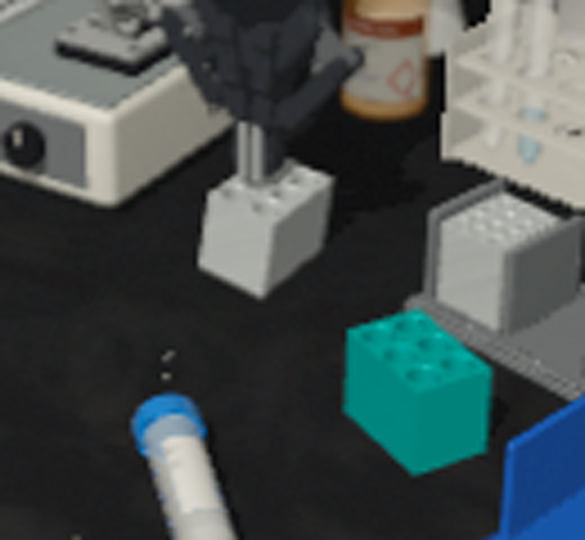

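The fingers are shut (gap 0.4) and appear to enter the block's top at crop (255,185). The block itself is tilted. Before moving, I'll check where the TCP projects.

```bash
python3 - <<'E'
from h import *
s=r.read_state(); print(s['tcp_pos'],s['finger_gap'],s['ft_force'],s['torque'],s['grasp_force'])
p=s['tcp_pos']
for z in (0,20,40,60,80): print(z,((proj('scene',[p+[0,0,z]])[0]-[270,190])*4.5).round(),proj('top',[p+[0,0,z]])[0].round(1))
# top-view check of the white block below the arm
f=[(-33,22),(33,22),(33,-22),(-33,-22)]
print(((proj('scene',place([500,-209.5,5.5],[(x,y,50) for x,y in f]))-[270,190])*4.5).round())
print(((proj('scene',place([500,-209.5,5.5],[(x,y,0) for x,y in f]))-[270,190])*4.5).round())
E
```

```text
[ 502.34538013 -206.07332215   23.71058126] 0.3912384411123332 [-13.41180295  26.59751425  47.50363568] [9.76775248 4.83668008 0.13421082] 21.652872897684574
0 [260. 219.] [313.9 200.7]
20 [261. 189.] [313.9 200. ]
40 [261. 159.] [313.9 199.3]
60 [262. 128.] [313.9 198.6]
80 [262.  97.] [313.9 197.9]
[[200. 196.]
 [261. 151.]
 [325. 171.]
 [265. 217.]]
[[200. 271.]
 [260. 224.]
 [323. 244.]
 [264. 293.]]
```

```bash
python3 -m jog '{"dp":[[0,0,-0.002],[0,0,-0.002],[0,0,-0.002],[0,0,0]],"delta_rot":[[0,0,0],[0,0,0],[0,0,0],[0,0,0]],"fingers":[-1,-1,-1,-1]}' 20
python3 - <<'E'
from h import *
for n in('top','scene'): cv2.imwrite(f'pics/{n}4.png',vision.capture(n)[:,:,::-1])
d=[cv2.absdiff(cv2.imread(f'pics/scene{k}.png'),cv2.imread('pics/scene4.png')).max(2)[226:262,310:346] for k in(2,3)]
print(*[(x>40).sum() for x in d])
E
```

```text
t: 14.65
tcp_pos: [499.9, -209.8, 22.9]
ee_rot: [-180.0, 0.0, 5.2]
ft_force: [-1.3, 0.1, 0.3]
finger_gap: -0.1
grasp_force: 0.0
65 118
```

```bash
python3 -m jog '{"dp":[[0,0,-0.01],[0,0,-0.015],[0,0,-0.02],[0,0,-0.03],[0,0,-0.03],[0,0,-0.015],[0,0,0]],"delta_rot":[[0,0,0],[0,0,0],[0,0,0],[0,0,0],[0,0,0],[0,0,0],[0,0,0]],"fingers":[-1,-1,-1,-1,-1,-1,-1]}'
python3 - <<'E'
from ov import *
for n in('top','scene'): cv2.imwrite(f'pics/{n}5.png',vision.capture(n)[:,:,::-1])
p=[500,-209.5,5.5]; it=[(p,boxl(-33,33,-22,22,0,50),(0,0,255))]
f=lambda k,w,it=it:draw('scene',f'pics/scene{k}.png',294,200,66,72,6 if w else 4,it)
o=np.zeros((440,792,3),np.uint8); b=f(5,1); o[:432,:396]=b; c=draw('scene','pics/scene4.png',294,200,66,72,6,it); o[:432,396:]=c
cv2.imwrite('pics/o5.png',o)
E
```

```text
t: 15.62
tcp_pos: [500.6, -209.8, 144.2]
ee_rot: [180.0, -0.1, 5.2]
ft_force: [0.3, 0.0, -0.5]
finger_gap: 0.1
grasp_force: 0.0
```

View pics/o5.png

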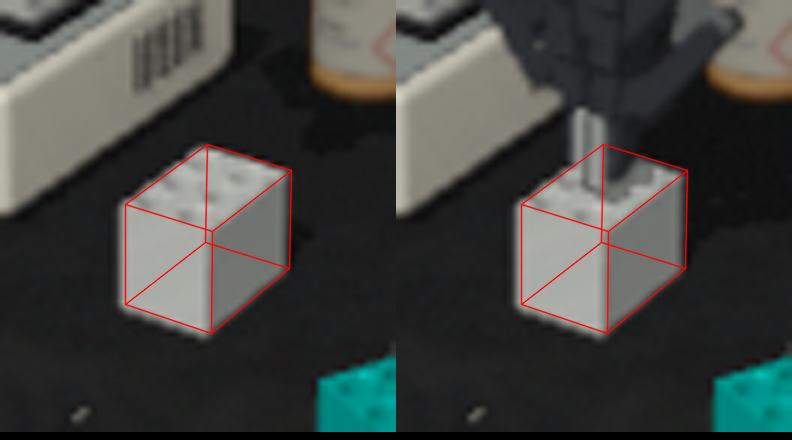

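The block is standing square again where I set it (crop (125–290,145–335)), so nothing is lost. The question is how far down the fingertips really reach, shut and open. I'll measure that in the images against the background.

```bash
cat > tip.py <<'E'
from h import *
import sys
b=cv2.imread('pics/scene0.png').astype(int)
im=vision.capture('scene')[:,:,::-1]; cv2.imwrite(sys.argv[1],im)
s=r.read_state(); p=s['tcp_pos']; u=proj('scene',[p])[0]; print(p.round(1),'gap',round(s['finger_gap'],1),'tcp px',u.round(1))
print('px/10mm',proj('scene',[p+[0,0,10]])[0]-u)
x,y=u.round().astype(int)
m=np.abs(im.astype(int)-b).max(2)
for j in range(y-24,y+8): print(j,''.join('#' if v>40 else '+' if v>20 else '.' for v in m[j,x-30:x+31]))
E
python3 tip.py pics/t1.png
python3 -m jog '{"dp":[[0,0,0],[0,0,0],[0,0,0],[0,0,0],[0,0,0],[0,0,0]],"delta_rot":[[0,0,0],[0,0,0],[0,0,0],[0,0,0],[0,0,0],[0,0,0]],"fingers":[1,1,1,1,1,1]}'
python3 tip.py pics/t2.png
```

```text
[ 499.2 -209.4  141.7] gap -0.2 tcp px [328.7 198.9]
px/10mm [ 0.0521517  -3.61179982]
175 ....+####+..............+..##########........................
176 ......++#...............+..#+#######.........................
177 ........................+.+#++######.........................
178 ........................+.+#++######.........................
179 ........................+.+#++######.........................
180 ........................+.+#+#######.........................
181 ........................+.+#++######.........................
182 ........................#.+#++######.........................
183 ........................#.+#+#######.........................
184 ........................#.##+#######.........................
185 ........................+.##+######+.........................
186 ..........................##+#####+..........................
187 ..........................##+#####...........................
188 ..........................######.............................
189 ...........................++##..............................
190 ...................
[... 2728 characters left out ...]
..........................+#########++++
196 ...............................................+###########++
197 ...............................................+###########++
198 ...............................................+############+
199 ...............................................+#############
200 ...............................................+#############
201 ...............................................+#############
202 ...............................................+#############
203 ...............................................+#############
204 ...............................................+#############
205 ...............................................+#############
```

The real fingertips sit about 26 mm above the reported TCP when shut and about 39 mm above it when open. That means I only caught the top few millimetres of the ends earlier, and this time closed onto the block's top. I'll correct by about 26 mm, and check where the gripper's body starts in the saved picture.

```bash
python3 - <<'E'
from h import *
b=cv2.imread('pics/scene0.png').astype(int)
for f in('pics/t1.png','pics/t2.png'):
    im=cv2.imread(f).astype(int); m=np.abs(im-b).max(2)
    for j in range(132,186,2): print(j,round((198.5-j)/.361),''.join('#' if v>30 else '.' for v in m[j,284:375]))
E
```

```text
132 184 .............................################################..............................
134 179 .............................################################..............................
136 173 .............................################################..............................
138 168 ..............................###############################..............................
140 162 ..............................##############################...............................
142 157 ..............................##############################...............................
144 151 .............................###############################...............................
146 145 ............................#################################..............................
148 140 .........................####################################..............................
150 134 ......................#######################################..............................
152 129 .....................#########################################.............................

[... 3577 characters left out ...]
.......
172 73 ..................###############..........................................................
174 68 ..................###############..........................###.............................
176 62 ......................###########..........................###.............................
178 57 ...........................#####...........................###.............................
180 51 ..........................................................#####............................
182 46 ##........................................................#####............................
184 40 #####.....................................................#####.#..........................
```

The body starts about 102 mm above the TCP, which fits a uniform 26 mm tool offset. I'll regrip with the TCP at z = -12, so the real tips are about 20 mm up.

```bash
python3 -m jog '{"dp":[[0,0,0.03],[0,0,0.03],[0,0,0.03],[0,0,0.02],[0,0,0.015],[0,0,0.015],[0,0,0.015],[0,0,0]],"delta_rot":[[0,0,-0.006],[0,0,0],[0,0,0],[0,0,0],[0,0,0],[0,0,0],[0,0,0],[0,0,0]],"fingers":[1,1,1,1,1,1,1,1]}'
python3 go.py 500 -209.5 -12 5.5
```

```text
t: 17.58
tcp_pos: [499.1, -209.6, -13.1]
ee_rot: [-180.0, 0.1, 5.5]
ft_force: [0.3, 0.1, -0.0]
finger_gap: 85.6
grasp_force: 0.0
dp(first, m) [ 0.0009  0.     -0.0011] norm 0.001 rot/45 [-0.0008  0.0029 -0.0001]
t 17.57 q [ -6.2  23.2 -15.   -0.  -52.  101.7] gap 85.6
```

```bash
python3 -m jog '{"dp":[[0,0,0],[0,0,0],[0,0,0],[0,0,0],[0,0,0],[0,0,0],[0,0,0],[0,0,0]],"delta_rot":[[0,0,0],[0,0,0],[0,0,0],[0,0,0],[0,0,0],[0,0,0],[0,0,0],[0,0,0]],"fingers":[0.5,0.3,0.1,-0.1,-0.3,-0.3,-0.3,-0.3]}' 30
python3 -m jog '{"dp":[[0,0,0],[0,0,-0.01],[0,0,-0.02],[0,0,-0.02],[0,0,0]],"delta_rot":[[0,0,0],[0,0,0],[0,0,0],[0,0,0],[0,0,0]],"fingers":[-0.5,-0.5,-0.5,-0.5,-0.5]}' 70
python3 go.py 500 -209.5 -12 5.5
```

```text
t: 18.58
tcp_pos: [500.4, -209.9, -11.4]
ee_rot: [180.0, -0.0, 5.5]
ft_force: [-1.7, 0.3, 5.1]
finger_gap: 43.6
grasp_force: 32.4
t: 19.2
tcp_pos: [500.7, -209.7, 39.0]
ee_rot: [180.0, -0.1, 5.5]
ft_force: [-0.1, 1.0, -4.2]
finger_gap: 43.1
grasp_force: 71.8
dp(first, m) [-0.0008 -0.0003  0.051 ] norm 0.051 rot/45 [ 0.0003 -0.0028 -0.0001]
t 19.2 q [ -6.2  19.8 -11.3  -0.  -58.8 101.7] gap 43.1
```

The block is held by its long sides (gap 43.1). Next I'll raise it clear of the lever and carry it over the clamp bed, about (555.5, 67).

```bash
python3 -m jog '{"dp":[[0,0,-0.02],[0,0,-0.03],[0,0,-0.04],[0,0,-0.04],[0,0,-0.03],[0,0,0]],"delta_rot":[[0,0,0],[0,0,0],[0,0,0],[0,0,0],[0,0,0],[0,0,0]],"fingers":[-0.5,-0.5,-0.5,-0.5,-0.5,-0.5]}'
python3 go.py 555.5 67 200 5.45
```

```text
t: 19.95
tcp_pos: [500.9, -209.7, 199.0]
ee_rot: [180.0, -0.2, 5.5]
ft_force: [0.8, -0.2, -4.3]
finger_gap: 43.2
grasp_force: 72.2
dp(first, m) [ 0.0809 -0.2702 -0.0009] norm 0.282 rot/45 [ 0.0005 -0.0038  0.0012]
t 19.95 q [ -6.2  13.7   4.7  -0.  -80.8 101.7] gap 43.2
```

```bash
python3 -m jog '{"dp":[[0.006,-0.02,0],[0.012,-0.04,0],[0.012,-0.04,0],[0.012,-0.04,0],[0.012,-0.04,0],[0.012,-0.04,0],[0.009,-0.03,0],[0.006,-0.02,0],[0,0,0],[0,0,0.02],[0,0,0.02],[0,0,0]],"delta_rot":[[0,0,0],[0,0,0],[0,0,0],[0,0,0],[0,0,0],[0,0,0],[0,0,0],[0,0,0],[0,0,0],[0,0,0],[0,0,0],[0,0,0]],"fingers":[-0.5,-0.5,-0.5,-0.5,-0.5,-0.5,-0.5,-0.5,-0.5,-0.5,-0.5,-0.5]}'
python3 go.py 555.5 67 135 5.45
python3 - <<'E'
from ov import *
for n in('top','scene'): cv2.imwrite(f'pics/{n}6.png',vision.capture(n)[:,:,::-1])
t=r.read_state()['tcp_pos']; print(t)
z=t[2]+12; p=[564.75,17.67,5.45]; q=[t[0],t[1],5.5]
it=[(q,boxl(-33,33,-22,22,z,z+50),(0,255,0)),(p,JW,(255,0,255))]
a=draw('scene','pics/scene6.png',236,120,72,75,8,it)
b=draw('top','pics/top6.png',190,135,50,75,8,it)[:, :224*8//8]
o=np.hstack([a,b]); print(o.shape); cv2.imwrite('pics/o6.png',o)
E
```

```text
t: 21.45
tcp_pos: [553.0, 65.5, 155.9]
ee_rot: [179.9, 0.3, 5.4]
ft_force: [-0.3, -0.6, -3.4]
finger_gap: 43.1
grasp_force: 72.1
dp(first, m) [ 0.0027 -0.0013  0.0209] norm 0.021 rot/45 [ 0.0013  0.0065 -0.0004]
t 21.45 q [ 22.8  16.6   2.3  -0.  -76.   72.6] gap 43.1
[554.89225635  66.03716504 158.48096183]
(600, 800, 3)
```

View pics/o6.png

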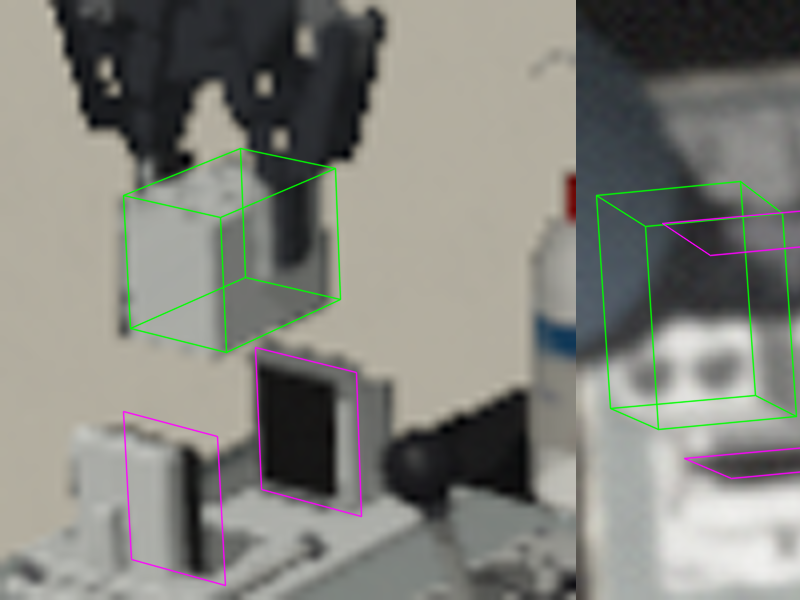

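The block hangs squarely above the bed. Block (scene crop (175–330,200–350)) and both jaw pads (rear centre (298,430), front edge (205,455)) sit the same ~9 crop px left of the overlay. The relative alignment is therefore right, and I can lower it.

```bash
python3 -m jog '{"dp":[[0.001,-0.001,0.015],[0,0,0.015],[0,0,0.015],[0,0,0.01],[0,0,0],[0,0,0]],"delta_rot":[[0,0,0],[0,0,0],[0,0,0],[0,0,0],[0,0,0],[0,0,0]],"fingers":[-0.5,-0.5,-0.5,-0.5,-0.5,-0.5]}'
python3 go.py 555.5 67 76 5.45
```

```text
t: 22.3
tcp_pos: [556.1, 67.9, 103.6]
ee_rot: [180.0, -0.1, 5.5]
ft_force: [1.1, -0.1, -3.8]
finger_gap: 43.1
grasp_force: 72.2
dp(first, m) [-0.0007  0.0008  0.0276] norm 0.028 rot/45 [ 0.0002 -0.0013  0.0014]
t 22.3 q [ 23.   18.5  -2.9   0.  -68.5  72.5] gap 43.1
```

```bash
python3 -m jog '{"dp":[[-0.0005,0.0005,0.008],[0,0,0.008],[0,0,0.006],[0,0,0.005],[0,0,0],[0,0,0]],"delta_rot":[[0,0,0],[0,0,0],[0,0,0],[0,0,0],[0,0,0],[0,0,0]],"fingers":[-0.5,-0.5,-0.5,-0.5,-0.5,-0.5]}'
python3 go.py 555.5 67 70 5.45
```

```text
t: 23.05
tcp_pos: [555.4, 67.4, 76.3]
ee_rot: [-180.0, -0.0, 5.5]
ft_force: [-0.2, -0.1, -3.7]
finger_gap: 43.4
grasp_force: 72.2
dp(first, m) [0.     0.0004 0.0063] norm 0.006 rot/45 [-0.     -0.0007  0.0013]
t 23.05 q [ 22.9  19.6  -5.5   0.  -64.9  72.6] gap 43.4
```

```bash
python3 -m jog '{"dp":[[0,0,0.003],[0,0,0.002],[0,0,0.001],[0,0,0]],"delta_rot":[[0,0,0],[0,0,0],[0,0,0],[0,0,0]],"fingers":[-0.5,-0.5,-0.5,-0.5]}'
python3 - <<'E'
from h import *
cv2.imwrite('pics/scene7.png',vision.capture('scene')[:,:,::-1])
E
```

```text
t: 23.55
tcp_pos: [555.2, 67.3, 70.8]
ee_rot: [180.0, -0.0, 5.5]
ft_force: [-3.5, -0.4, 4.1]
finger_gap: 43.3
grasp_force: 73.1
```

```bash
python3 -m jog '{"dp":[[0,0,0],[0,0,0],[0,0,0],[0,0,0],[0,0,0],[0,0,-0.01],[0,0,-0.02],[0,0,-0.04],[0,0,-0.04],[0,0,-0.04],[0,0,0]],"delta_rot":[[0,0,0],[0,0,0],[0,0,0],[0,0,0],[0,0,0],[0,0,0],[0,0,0],[0,0,0],[0,0,0],[0,0,0],[0,0,0]],"fingers":[0.3,0.5,0.6,0.6,0.6,0.6,0.6,0.6,0.6,0.6,0.6]}' 20
python3 - <<'E'
from ov import *
for n in('top','scene'): cv2.imwrite(f'pics/{n}8.png',vision.capture(n)[:,:,::-1])
# image-code check of the placed block: bright/flat mask diff vs empty bed, compared with model of block shifted
im=cv2.imread('pics/scene8.png').astype(int); b=cv2.imread('pics/scene0.png').astype(int)
m=np.abs(im-b).max(2)
p=place([564.75,17.67,5.45],[(-4.5,50,82)])[0]; print(p, proj('scene',[p,p+[0,0,50]]))
for j in range(148,200): print(j,''.join('#' if v>40 else '+' if v>20 else '.' for v in m[j,236:300]))
# model mask extents
q=proj('scene',place([p[0],p[1],5.45],[(x,y,z) for x in(-33,33) for y in(-22,22) for z in(82,132)])); print(q.round(1))
E
```

```text
t: 24.98
tcp_pos: [557.2, 67.6, 224.8]
ee_rot: [-179.9, -0.5, 5.5]
ft_force: [-0.6, 1.0, -0.9]
finger_gap: 68.5
grasp_force: 0.0
[555.52148897  67.01657622  82.        ] [[266.2491227  186.58918872]
 [265.52514891 170.94202773]]
148 ................................................................
149 ................................................................
150 ................................................................
151 ................................................................
152 ................................................................
153 ................................................................
154 ................................................................
155 ................................................................
156 ................................................................
157 ................................................................
158 ................................................................
159 ................................................................
160 .......................................
[... 2137 characters left out ...]
...........................
192 ................................................................
193 ................................................................
194 ................................................................
195 ................................................................
196 ................................................................
197 ................................................................
198 ................................................................
199 ................................................................
[[265.1 192. ]
 [264.3 176. ]
 [253.4 188.6]
 [252.5 172.9]
 [278.8 184.6]
 [278.3 169.1]
 [267.4 181.5]
 [266.7 166.1]]
```

The block stands in the bed with its edges within 1 px of the model. Now the lever: I'll refine the knob position against the model.

```bash
python3 - <<'E'
from ov import *
np.set_printoptions(precision=1,suppress=True)
p=[564.75,17.67,5.45]
kn=lambda l,s:[140*np.cos(s)*np.sin(l-.4),-75-140*np.sin(s)*-1*-1,28+140*np.cos(s)*np.cos(l-.4)]
for n,q in(('top',ca(541,419)),('scene',cb(408,170))): print(n,'pred',proj(n,place(p,kn(0,0))),'seen',q)
# dark knob centroid in current pictures
for n,(x0,y0,x1,y1) in(('top',(250,182,266,197)),('scene',(282,170,294,185))):
    im=cv2.imread(f'pics/{n}8.png').max(2)[y0:y1,x0:x1]; print(n); print('\n'.join(f'{y0+i} '+' '.join(f'{v:3d}' for v in row) for i,row in enumerate(im)))
for l,s in((0,0),(0,.24),(.4,.24),(.4,0)): print(l,s,place(p,kn(l,s))[0])
for f in(lambda X:np.concatenate([proj('top',[[X[0],X[1],135]])[0]-[294,118]]),): print('bottle',least_squares(f,[600,-100]).x)
# gate plate centre from top view corners
for c in[(490,178),(633,160),(508,435),(655,430)]: print('gate',(lambda w:place([0,0,-p[2]],[w[0]-p[0],w[1]-p[1],0])[0])(least_squares(lambda X:proj('top',[[X[0],X[1],90]])[0]-ca(*c),[560,-60]).x))
E
```

```text
top pred [[258.2 189.8]] seen [256.9 189.4]
scene pred [[289.7 177.3]] seen [287.6 177.9]
top
182 165 164 174 179 178 176 180 174 136 105  98  86  74  65  66  72
183 168 163 173 167 159 157 164 160 131 104 100  96  96  97  97 107
184 167 160 173 166 140 131 139 132 107  89 101 125 138 147 149 155
185 166 157 168 157 126  98  93  85  74  72  94 137 168 182 191 189
186 164 151 153 135  97  68  57  51  50  53  77 121 161 192 205 205
187 166 143 127  98  68  52  49  50  49  50  59  92 139 184 202 208
188 165 134 103  76  56  50  53  53  53  49  55  74 127 179 202 208
189 160 132  96  64  56  54  56  56  58  55  52  66 114 168 193 198
190 158 130  93  67  55  52  61  63  64  56  53  59 100 143 161 169
191 163 136  98  71  55  57  62  69  64  58  58  64  85 112 123 123
192 167 149 114  85  65  57  61  62  62  59  70  86 104 116 126 131
193 171 163 140 123 101  83  71  68  70  80  95 123 140 149 157 163
194 174 172 164 153 135 115 103  99 100 114 136 151 166 169 171 173
195 172 171 171 171 160 152 141 138 140 146 158 171 173 173 174 176
196 173 174 172 173 170 168 165 167 168 170 168 174 17
[... 331 characters left out ...]

176 105  83  45  33  43  61  54  35  31  28  24  18
177 105  77  39  33  42  59  55  38  32  27  25  18
178 105  73  33  31  35  45  46  37  29  26  24  19
179 113  90  45  29  31  34  34  32  28  25  21  18
180 115  95  48  27  29  29  28  28  25  21  43  52
181 119 110  81  47  24  24  23  22  22  20 103 134
182 120 148 157 125  60  20  20  19  27  34  93 122
183 161 168 172 164 155 123  66  37  43  46  85 117
184 172 172 172 172 171 166 122  54  51  58 106 127
0 0 [517.6 -62.2 156.9]
0 0.24 [522.3 -95.1 153.3]
0.4 0.24 [575.  -90.1 164. ]
0.4 0 [571.9 -57.  168. ]
bottle [ 715.5 -152.2]
gate [ 54.2 -50.    0. ]
gate [  56.2 -107.1    0. ]
gate [-49. -49.   0.]
gate [ -52.5 -106.8    0. ]
```

```bash
python3 -m jog '{"dp":[[-0.012,0.03,0],[-0.016,0.04,0],[-0.015,0.035,0],[-0.008,0.019,0],[0,0,0]],"delta_rot":[[0,0,0],[0,0,0],[0,0,0],[0,0,0],[0,0,0]],"fingers":[0.6,0.6,0.6,0.6,0.6]}'
python3 go.py 518 -60.5 108 5.45
```

```text
t: 25.7
tcp_pos: [515.8, -61.8, 219.7]
ee_rot: [-180.0, 0.1, 5.4]
ft_force: [-0.2, 0.2, -0.5]
finger_gap: 68.4
grasp_force: 0.0
dp(first, m) [ 0.0024 -0.0011  0.1117] norm 0.112 rot/45 [-0.0001  0.0012 -0.001 ]
t 25.7 q [ 10.4  10.9   4.1  -0.  -83.2  85. ] gap 68.4
```

```bash
python3 -m jog '{"dp":[[0.001,-0.001,0.03],[0,0,0.03],[0,0,0.02],[0,0,0.015],[0,0,0.015],[0,0,0],[0,0,0]],"delta_rot":[[0,0,0],[0,0,0],[0,0,0],[0,0,0],[0,0,0],[0,0,0],[0,0,0]],"fingers":[0.6,0.6,0.6,0.6,0.6,0.6,0.6]}'
python3 go.py 518 -60.5 108 5.45
```

```text
t: 26.58
tcp_pos: [517.8, -59.9, 110.8]
ee_rot: [180.0, -0.1, 5.5]
ft_force: [-0.3, -0.5, 0.8]
finger_gap: 68.3
grasp_force: 0.0
dp(first, m) [0.0001 0.0006 0.0028] norm 0.003 rot/45 [ 0.0004 -0.0015  0.0016]
t 26.57 q [ 10.7  14.   -8.1   0.  -67.9  84.9] gap 68.3
```

```bash
python3 -m jog '{"dp":[[0,0,0.003],[0,0,0],[0,0,0],[0,0,0],[0,0,0],[0,0,0],[0,0,0],[0,0,0],[0,0,0]],"delta_rot":[[0,0,0],[0,0,0],[0,0,0],[0,0,0],[0,0,0],[0,0,0],[0,0,0],[0,0,0],[0,0,0]],"fingers":[0.4,0.1,-0.1,-0.2,-0.3,-0.4,-0.4,-0.4,-0.4]}' 30
python3 go.py 518 -60.5 108 5.45
```

```text
t: 27.7
tcp_pos: [517.3, -59.9, 107.2]
ee_rot: [180.0, -0.0, 5.5]
ft_force: [-1.1, 0.1, 3.3]
finger_gap: 26.3
grasp_force: 26.7
dp(first, m) [ 0.0007  0.0007 -0.0008] norm 0.001 rot/45 [ 0.0001 -0.0002  0.0013]
t 27.7 q [ 10.6  14.1  -8.4   0.  -67.5  84.9] gap 26.3
```

```bash
python3 -m jog '{"dp":[[0,0,0],[0,0.008,0],[0,0.009,0.001],[0.0005,0.008,0.001],[0.001,0.008,0.002],[0,0,0]],"delta_rot":[[0,0,0],[0,0,0],[0,0,0],[0,0,0],[0,0,0],[0,0,0]],"fingers":[-0.6,-0.6,-0.6,-0.6,-0.6,-0.6]}' 50
python3 go.py 520.5 -92.5 103 5.45
```

```text
t: 28.45
tcp_pos: [521.8, -91.6, 102.5]
ee_rot: [-179.8, 0.0, 5.5]
ft_force: [-0.9, 7.1, 2.3]
finger_gap: 25.3
grasp_force: 51.7
dp(first, m) [-0.0014  0.0007 -0.0005] norm 0.002 rot/45 [-0.0033  0.0001  0.0001]
t 28.45 q [  6.9  15.3  -7.4  -0.2 -67.2  88.7] gap 25.3
```

```bash
python3 -m jog '{"dp":[[0,0.001,0],[0.006,0,-0.002],[0.007,0,-0.0025],[0.007,0,-0.002],[0.007,0,-0.0015],[0,0,0]],"delta_rot":[[0,0,0],[0,0,0],[0,0,0],[0,0,0],[0,0,0],[0,0,0]],"fingers":[-0.6,-0.6,-0.6,-0.6,-0.6,-0.6]}'
python3 go.py 575 -90 114 5.45
```

```text
t: 29.2
tcp_pos: [548.0, -90.9, 110.3]
ee_rot: [-180.0, 0.1, 5.5]
ft_force: [-2.3, 2.4, 0.7]
finger_gap: 25.5
grasp_force: 51.5
dp(first, m) [ 0.0269  0.0017 -0.0038] norm 0.027 rot/45 [-0.0008  0.003   0.0003]
t 29.2 q [  6.7  17.8  -2.8  -0.  -69.5  88.8] gap 25.5
```

```bash
python3 -m jog '{"dp":[[0.007,0,-0.0015],[0.007,0,-0.001],[0.007,0,-0.001],[0.006,0,0],[0,0,0],[0,0,0]],"delta_rot":[[0,0,0],[0,0,0],[0,0,0],[0,0,0],[0,0,0],[0,0,0]],"fingers":[-0.6,-0.6,-0.6,-0.6,-0.6,-0.6]}'
python3 go.py 574.7 -87.6 114 5.45
```

```text
t: 29.95
tcp_pos: [574.7, -87.9, 113.2]
ee_rot: [-179.9, 0.1, 5.5]
ft_force: [-2.0, 4.4, -6.5]
finger_gap: 25.2
grasp_force: 50.9
dp(first, m) [ 0.     -0.0003 -0.0008] norm 0.001 rot/45 [-0.0019  0.003   0.0002]
t 29.95 q [  6.6  20.5   1.6  -0.1 -71.2  88.8] gap 25.2
```

```bash
python3 -m jog '{"dp":[[0,-0.005,-0.001],[0,-0.006,-0.001],[0,-0.005,-0.001],[0,0,0]],"delta_rot":[[0,0,0],[0,0,0],[0,0,0],[0,0,0]],"fingers":[-0.6,-0.6,-0.6,-0.6]}'
python3 go.py 571.6 -54.7 119 5.45
```

```text
t: 30.45
tcp_pos: [574.0, -72.2, 117.8]
ee_rot: [180.0, 0.0, 5.6]
ft_force: [-4.0, 1.9, -5.7]
finger_gap: 25.1
grasp_force: 49.9
dp(first, m) [-0.0007 -0.0177 -0.0012] norm 0.018 rot/45 [0.0007 0.0003 0.0032]
t 30.45 q [  8.3  19.9   1.4   0.  -71.4  87.3] gap 25.1
```

It is in the notch: 16 mm back and still only spring force. I'll guide it nearly home, then let go.

```bash
python3 -m jog '{"dp":[[0,-0.005,-0.001],[0,-0.006,0],[0,-0.004,0],[0,0,0]],"delta_rot":[[0,0,0],[0,0,0],[0,0,0],[0,0,0]],"fingers":[-0.6,-0.6,-0.6,-0.6]}'
python3 go.py 571.6 -54.7 119 5.45
```

```text
t: 30.95
tcp_pos: [573.5, -58.0, 119.9]
ee_rot: [179.9, -0.1, 5.6]
ft_force: [-3.8, -2.4, 4.1]
finger_gap: 25.0
grasp_force: 49.9
dp(first, m) [-0.0016 -0.0035  0.0009] norm 0.004 rot/45 [ 0.0021 -0.0027  0.0024]
t 30.95 q [  9.8  19.5   1.1   0.1 -71.4  85.7] gap 25.0
```

```bash
python3 -m jog '{"dp":[[0,0,0],[0,0,0],[0,0,0],[0,0,0],[0,0,-0.01],[0,0,-0.03],[0,0,-0.04],[0,0,-0.04],[0,0,0]],"delta_rot":[[0,0,0],[0,0,0],[0,0,0],[0,0,0],[0,0,0],[0,0,0],[0,0,0],[0,0,0],[0,0,0]],"fingers":[-0.1,0.2,0.4,0.4,0.4,0.4,0.4,0.4,0.4]}' 20
python3 -m jog '{"dp":[[-0.04,0,0],[-0.05,0,0],[-0.05,0,0],[-0.05,0,0],[-0.04,0,0],[0,0,0]],"delta_rot":[[0,0,0],[0,0,0],[0,0,0],[0,0,0],[0,0,0],[0,0,0]],"fingers":[0.4,0.4,0.4,0.4,0.4,0.4]}'
python3 - <<'E'
from ov import *
np.set_printoptions(precision=1,suppress=True)
for n in('top','scene'): cv2.imwrite(f'pics/{n}9.png',vision.capture(n)[:,:,::-1])
p=[564.75,17.67,5.45]
kn=lambda l,s:[140*np.cos(s)*np.sin(l-.4),-75-140*np.sin(s),28+140*np.cos(s)*np.cos(l-.4)]
for n in('top','scene'):
    print(n,'home',proj(n,place(p,kn(.4,0)))[0],'lean.1',proj(n,place(p,kn(.4,.1)))[0],'l.3',proj(n,place(p,kn(.3,0)))[0])
im=cv2.imread('pics/top9.png').max(2); print('top'); print('\n'.join(f'{y} '+''.join('#' if v<75 else '+' if v<110 else '.' for v in im[y,240:285]) for y in range(150,200)))
im=cv2.imread('pics/scene9.png').max(2); print('scene'); print('\n'.join(f'{y} '+''.join('#' if v<65 else '+' if v<110 else '.' for v in im[y,236:330]) for y in range(155,200)))
E
```

```text
t: 32.08
tcp_pos: [574.7, -57.8, 243.3]
ee_rot: [180.0, -0.5, 5.5]
ft_force: [-0.2, -0.0, -1.3]
finger_gap: 59.8
grasp_force: 0.0
t: 32.83
tcp_pos: [342.0, -79.9, 239.4]
ee_rot: [-180.0, -0.2, 5.5]
ft_force: [0.3, 0.2, 0.7]
finger_gap: 60.1
grasp_force: 0.0
top home [255.9 168.4] lean.1 [261.4 167.9] l.3 [256.4 173.8]
scene home [301.2 167.4] lean.1 [305.3 168.7] l.3 [298.3 169.2]
top
150 ++++++++++++++++++....................+######
151 ++++++++++++++++++....................#######
152 ++++++++++++++++++....................#######
153 ++++++++++++++++++++.........+........#######
154 ++++++++++++++++++++..................+######
155 ++++++++++++++++++....................+######
156 ++++++++++++++........................+######
157 +++++++++++++.........................+######
158 +++++++++++++.........................+######
159 ++++++++++++..........................+######
160 +++++++++++...........................+######
161 +++++++++++...........................+######
162 +++++++++++.....+++++++++.............+######
163 +++++++++++.+++++########+.............######
164 ++++++++
[... 5548 characters left out ...]
.......
193 +..+++++++++++.................+++++++++++++++++++++++++++++++++++++++###++++++++####.........
194 +++......++++................+......++++++++++++++++++++++++++++++#####++++++++#####+.........
195 +++++++................++..........+++++++++++++++....+#+++++++++#####+++++++######+..........
196 ++++++++++............++++..........++++++++++...+......+++++++++##+++++++++#####+............
197 .++++++++++++.........++++..........+++++++.............++++++++##++++++++######+.............
198 ....++++++++++.....................++++++................++++++##+++++++######+...............
199 .......+++++++....................++++++......+++.......+++++++++++++++#####+.................
```

The knob is home sideways: top-view centre 254.7 px against the expected 254.7. Fore-aft it sits at the middle notch. Next I'll check by image code that the jaw and block really moved together.

```bash
python3 - <<'E'
from ov import *
np.set_printoptions(precision=2,suppress=True)
def match(a,b,box,rad=8):
    x0,y0,x1,y1=box; k=8
    A=cv2.resize(cv2.imread(a,0)[y0:y1,x0:x1],None,fx=k,fy=k,interpolation=cv2.INTER_CUBIC)
    B=cv2.resize(cv2.imread(b,0)[y0-rad:y1+rad,x0-rad:x1+rad],None,fx=k,fy=k,interpolation=cv2.INTER_CUBIC)
    m=cv2.matchTemplate(B,A,cv2.TM_CCOEFF_NORMED); _,v,_,l=cv2.minMaxLoc(m); return np.array(l)/k-rad,round(v,3)
p=[564.75,17.67,5.45]
print('jaw scene',match('pics/scene8.png','pics/scene9.png',(243,171,262,192)))
print('block scene',match('pics/scene8.png','pics/scene9.png',(264,165,281,186)),match('pics/scene8.png','pics/scene9.png',(262,178,282,193)))
print('static scene',match('pics/scene8.png','pics/scene9.png',(228,200,300,235)))
f=lambda d,l:[(proj(n,place(p,np.add(l,[d,0,0])))-proj(n,place(p,l)))[0] for n in('scene','top')]
print('expect jaw 15.5',f(15.5,(-44,50,120)),'block 7',f(7,(-4,50,110)))
# top-view profile along x through block centre line, z~132..140
for k in (0,9):
    im=cv2.imread(f'pics/top{k}.png',0).astype(np.float32)
    xs=np.arange(-80,60,2.); q=proj('top',place(p,[(x,50,135) for x in xs])).astype(np.float32)
    v=cv2.remap(im,q[:,0].reshape(1,-1),q[:,1].reshape(1,-1),cv2.INTER_LINEAR)[0]
    print(k,' '.join(f'{int(x)}:{int(a)}' for x,a in zip(xs,v)))
E
```

```text
jaw scene (array([ 3.  , -1.75]), 0.799)
block scene (array([ 0.25, -0.62]), 0.768) (array([ 2.88, -1.62]), 0.425)
static scene (array([0., 0.]), 0.964)
expect jaw 15.5 [array([ 3.41, -1.69]), array([-0.4 , -5.71])] block 7 [array([ 1.48, -0.74]), array([-0.18, -2.54])]
0 -80:238 -78:237 -76:236 -74:232 -72:225 -70:219 -68:221 -66:226 -64:232 -62:233 -60:228 -58:211 -56:181 -54:136 -52:94 -50:68 -48:59 -46:67 -44:88 -42:109 -40:129 -38:143 -36:150 -34:152 -32:151 -30:152 -28:152 -26:151 -24:149 -22:151 -20:151 -18:150 -16:150 -14:151 -12:159 -10:174 -8:195 -6:217 -4:228 -2:233 0:235 2:235 4:235 6:235 8:235 10:236 12:236 14:236 16:235 18:235 20:234 22:231 24:223 26:188 28:142 30:99 32:75 34:99 36:138 38:183 40:219 42:229 44:233 46:233 48:225 50:204 52:178 54:154 56:146 58:143
9 -80:150 -78:153 -76:153 -74:155 -72:159 -70:162 -68:173 -66:188 -64:203 -62:216 -60:221 -58:220 -56:218 -54:218 -52:224 -50:230 -48:233 -46:233 -44:224 -42:199 -40:160 -38:112 -36:77 -34:67 -32:83 -30:122 -28:164 -26:193 -24:206 -22:203 -20:197 -18:193 -16:196 -14:208 -12:218 -10:224 -8:226 -6:225 -4:221 -2:213 0:201 2:193 4:193 6:200 8:212 10:220 12:223 14:223 16:219 18:211 20:200 22:188 24:181 26:191 28:203 30:214 32:217 34:210 36:208 38:213 40:223 42:228 44:230 46:229 48:221 50:200 52:174 54:150 56:143 58:140
```

The jaw pad has moved about 14 mm. The block's holes are centred at x ≈ +3, so it sits against the rear jaw and is clamped. Handing in.

```bash
python3 -c "
from bench import r
print(r.job_done(), r.read_state()['t'])"
```

```text
the job is handed in; nothing more can be done
the job is handed in; nothing more can be done
```

The long block is clamped between the shaker's jaws with the lever home in the middle notch, and the job was handed in at about 33 s; one first regrip try pressed on the block's top at about 50 N at the wrist before I corrected a 26 mm fingertip offset.

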